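# Shut down the saw at its control station

### The arm

A 6-joint arm with a two-finger parallel gripper is mounted at the origin on a cart in front of the work surface, level with it; the furniture and walls round the work are solid. World frame = base frame: x ahead of the robot, y to its left, z up, the work surface at z = 0. Lengths are in m, angles in rad, forces in N, time in s.
With the tool pointing down it reaches from about 0.375 to 0.9 m from the base axis. Payload 3.1 kg.
Tool frame: the origin (TCP) lies between the finger pads; the fingertips stand 11 mm ahead of it and the grasp point (between the pads) lies 8 mm behind it; z points along the fingers, y is the line along which they close (so a half turn about z gives the same grasp; the last joint's range is limited). The gripper opens to 85 mm and grips with 20 to 120 N. Pads are 22 mm wide; open, the fingers measure 114 mm over their backs; the gripper's body (76 mm by 85 mm) begins 54 mm behind the grasp point. The pads swing forward as they close: fully open they stand 13 mm farther back than shut.
Start: joints at [-1.333, 0.527, 1.433, -0, 1.181, -0.178], TCP at [0.252, -0.572, 0.242] pointing down, gripper open.
Joint ranges: [-3.08, 3.08], [-0.75, 2.2], [0.22, 2.44], [-1.43, 4.57], [0, 2.65], [-2.85, 2.85]. Speed limits (rad/s): [2.79, 2.79, 3.14, 3.14, 3.14, 3.14].

### API

Orientations are given as a rotation vector (axis times angle).
In Python, from cell import get_obs, capture, camera_params, close_job gives the robot as it stands.
- The arm moves only by the tool jog_arm, never from a script. Its arguments are lists of equal length, an entry for each row: "slide": the shift along the tool's x, y, z in mm, a list of three; "roll": the turn about the tool's z in rad. In form: {"slide": [[x, y, z], ...], "roll": [roll, ...]}. A call has 1 to 12 rows; each row shifts and turns the commanded pose from where the row before left it, along the tool's axes as they then stand; what a row does not reach is not made up. A row lasts 1/12 s, in which the tool goes at most 41.7 mm and 7.16 degrees, less where a joint would pass 70% of its speed; a pose out of reach is approached as far as the arm can. A call is refused whole if a number of a shift passes 41.7 or a number of a turn 0.125, either way. A call with a gripper value outside its range is refused whole. "hand" is the gripper command: -1 is shut, 1 is fully open, values between are in proportion, set as the call begins (left out, the last holds). The fingers move at their own pace and stop on an object; "grip_force" is the grip in N (left out, the last holds). Time passes only in rows, so rows that do not move let the fingers close. It gives the time, the measured TCP pose, the force, the opening and the grip force at its end, in the units of the state.
- get_obs(): the state, without advancing time (a new reading comes with each control period).
- capture(name): name is "scene" or "top" or "wrist"; returns the picture (480x640x3 uint8, red, green, blue); there is no depth.
- camera_params(name): a dict with "intrinsics" (3x3 intrinsics, pixels), "distortion" ([k1, k2, p1, p2, k3] as OpenCV has them; the pictures are not rectified), "R" (3x3) and "t" (3): a world point X has camera coordinates R X + t; the wrist camera has in their place "tool_from_camera" (4x4, takes a point from camera to tool coordinates, whose origin is the TCP and whose axes are the flange's). Camera axes: x right, y down, z forward; pixel columns grow to the right and rows downward; lengths in m; the calibration is good to about 2 mm. A picture is of the moment at which its call begins: read the wrist's pose just before it. camera_params takes no time and is no camera call.
- close_job(): hands the job in; it is judged then, once.
The state is a dict: "time": time; "qpos": joint angles; "qd": joint speeds; "joint_torque": joint torques, N m; "ee_pos": TCP position; "tool_rot": TCP orientation; "contact_force": force on the tool from outside, world axes, zero at the start; "moment": the same for the moment, N m; "finger_gap": opening from 0.0 (shut) to 1.0 (fully open); "finger_force": force on a finger pad.
Only numpy, scipy, OpenCV 4.12 (cv2) and the standard library are available. Lean on these libraries where they do the work, as an engineer would, in place of code of your own. Each camera call takes 0.05 s, during which the arm holds its last target. There are 200 camera calls.

### The job

Shut the saw down at its control station with the closed fingertips: first push the mushroom-headed stop button right in so that it stays down, then switch the dust extractor off by pressing the raised half of the rocker right over, and last press the square locking key right down and let it spring back up. Do not press the small round start button in its collar, grip or lift nothing, and leave the loose things beside the station where they are.

Things in the scene. Friction and masses are not known exactly. Their poses are not given: they have to be found in the camera images.
- station: Fixed aluminium base plate, 184 x 184 x 6 mm, flat on the work surface; origin at the centre of its underside, z up, yaw within 0.45 rad. Four square black modules (70 x 70 mm, tops 34 mm above the work surface) are fixed on it 2 x 2, centres 42 mm from its centre along its x and y; which module is in which corner changes. All are turned like the plate.
- stop_top (a point): Centre of the top of the stop button: grey mushroom head, 42 mm across, slightly domed with a 20 mm wide flat crown, standing 27 mm above its module (61 mm above the work surface) when out. Moves with the button, which is pushed straight down.
- stop (a joint): Travel of the stop button in m: 0 = out, 0.008 = fully in. Moves against about 5 N of friction and stays where it is left; it counts as in beyond 0.0062.
- rocker_raised_half (a point): Middle of the top face of the rocker half on the plate's -x side (towards the robot), 20 mm from the pivot line. At the start this half slopes up from the pivot line at 0.4 rad to its free end, about 56 mm above the work surface, while the other half is level. Moves with the rocker; fully over, this half is level, 44 mm above the work surface.
- rocker_pivot (a point): Middle of the rocker's pivot line, at the bottom of its V, 44 mm above the work surface; fixed. The rocker switch is a grey V-shaped (concave) paddle between two side cheeks, 28 mm wide, with two halves of 30 mm that lie one behind the other along the plate's x axis; the pivot line runs along the plate's y axis.
- rocker (a joint): Angle of the rocker in rad: 0 (at most 0.04 at the start) = on, its raised half (plate's -x side) up; 0.4 = off, that half pressed down level. Stays where it is left; about 3 N at the middle of the half moves it. It counts as over beyond 0.32.
- key_top (a point): Centre of the flat top of the square locking key: grey, 32 x 32 mm, 12 mm proud of its module (46 mm above the work surface) within a low square frame that reaches 3 mm above the module. Moves with the key, which is pushed straight down.
- key (a joint): Travel of the square key in m: 0 = up, 0.006 = fully down. A spring of 1.2 N at the top and 5 N at the bottom returns it. It counts as pressed when held beyond 0.0045 for 0.2 s.
- start_top (a point): Centre of the top of the small round grey start button, 24 mm across, 40 mm above the work surface, recessed 2 mm in a round black collar 38 mm across; not to be pressed.
- start (a joint): Travel of the start button in m: 0 = up, 0.006 = down.
- tack_tin: Open round tin of tacks, 55 mm across, 21 mm high, loose on the work surface beyond the station; origin at the centre of its underside. A bystander.
- sanding_block: Cork sanding block, 42 x 68 x 30 mm, loose on the work surface to the right of the station; origin at the centre of its underside. A bystander.
- marker: Black and white marker pen, 17 x 135 x 16 mm, loose on the work surface between the station and the robot; origin at the centre of its underside, length along its y axis. A bystander.

How it is judged:
On the way, in this order (a step that is already met when the one before it is completed fails the run):
1. the stop button is pushed in (value of joint stop above 0.0062 m), for 0.2 s.
2. the rocker is pressed over to off (value of joint rocker above 0.32 rad), for 0.2 s.
3. the square key is pressed right down (value of joint key above 0.0045 m), for 0.2 s.
At the end, for the whole second after the job is handed in: The stop button is still in (beyond 6.2 of 8 mm), the rocker is over to off (beyond 0.32 of 0.4 rad), the square key and the start button are up (within 1.5 mm), and tin, sanding block and marker lie within 15 mm of where they began (value of joint stop above 0.0062 m and value of joint rocker above 0.32 rad and value of joint each of key, start below 0.0015 m and distance of each of tack_tin, sanding_block, marker from where it was at the start of the episode below 0.015 m); the robot touches nothing.
It fails at once if the start button is pressed (value of joint start above 0.003 m).
It fails at once if the rocker is switched over before the stop button is in (value of joint rocker above 0.2 rad and value of joint stop below 0.0062 m).
It fails at once if the square key is pressed before the rocker is over (value of joint key above 0.004 m and value of joint rocker below 0.32 rad).
It fails at once if the tin, the sanding block or the marker is shifted, lifted or carried (distance of any of tack_tin, sanding_block, marker from where it was at the start of the episode above 0.02 m).
It also fails if it takes over 38 s, if anything falls off the work surface, if the arm or the gripper's body presses on something with over 40 N, if the wrist force passes 120 N, or if a joint passes its speed limit or range.

## Working session

There is one attempt and no reset: what is moved stays moved. The work goes in short steps, Python scripts to look and compute and a tool call to move; the robot and the scene stay as the last step left them, time stands still between calls to the robot, and variables do not carry over. Pictures are saved under pics/ and viewed, at most 10 in all, crops included, and the job is handed in when it is done.

Besides the shell and the picture viewer there is one more tool, called after "Call:" as name(argument=value, ...), one argument or row to a line, values as JSON. jog_arm: Moves the arm, as the interface text tells. Its arguments: {"type":"object","properties":{"slide":{"type":"array","items":{"type":"array","items":{"type":"number"}}},"roll":{"type":"array","items":{"type":"number"}},"hand":{"type":"number"},"grip_force":{"type":"number"}},"required":["slide","roll"]}

```bash
mkdir -p pics; python3 - <<'E'
from cell import *
import cv2
o=get_obs();print(o['time'],o['ee_pos'],o['tool_rot'],o['finger_gap'])
for n in("top","scene"):
    cv2.imwrite(f"pics/{n}1.png",capture(n)[:,:,::-1]);p=camera_params(n);print(n,p)
print(camera_params("wrist"))
E
```

```text
0.0 [ 0.25229557 -0.57104917  0.2413338 ] [-3.07182175e+00 -6.47985030e-01  8.04467847e-05] 0.9980977499843484
top {'intrinsics': array([[569.20743014,   0.        , 328.60185524],
       [  0.        , 569.20743014, 237.67738739],
       [  0.        ,   0.        ,   1.        ]]), 'distortion': array([-0.01400898,  0.        ,  0.        ,  0.        ,  0.        ]), 'R': array([[-0.02077665, -0.99964136,  0.01689612],
       [-0.99632247,  0.01929665, -0.08348157],
       [ 0.0831256 , -0.01856845, -0.99636607]]), 't': array([-0.29091537,  0.52744769,  0.88760697])}
scene {'intrinsics': array([[561.46298896,   0.        , 312.83304681],
       [  0.        , 561.46298896, 238.76162017],
       [  0.        ,   0.        ,   1.        ]]), 'distortion': array([-0.16454104,  0.        ,  0.        ,  0.        ,  0.        ]), 'R': array([[ 0.90711314, -0.4206484 ,  0.01416602],
       [-0.28287982, -0.63425106, -0.71951692],
       [ 0.31164846,  0.64867597, -0.69433042]]), 't': array([-0.61278638,  0.00854989,  0.92735911])}
{'intrinsics': array([[330.90657924,   0.        , 324.14204474],
       [  0.        , 330.90657924, 242.87840333],
       [  0.        ,   0.        ,   1.        ]]), 'distortion': array([-0.05544318,  0.        ,  0.        ,  0.        ,  0.        ]), 'tool_from_camera': array([[-8.53856401e-04, -9.57661475e-01, -2.87895414e-01,
         7.29870695e-02],
       [ 9.99999571e-01, -9.20730155e-04,  9.68815836e-05,
         3.57517342e-05],
       [-3.57853750e-04, -2.87895208e-01,  9.57661851e-01,
        -1.31771108e-01],
       [ 0.00000000e+00,  0.00000000e+00,  0.00000000e+00,
         1.00000000e+00]])}
```

View pics/top1.png

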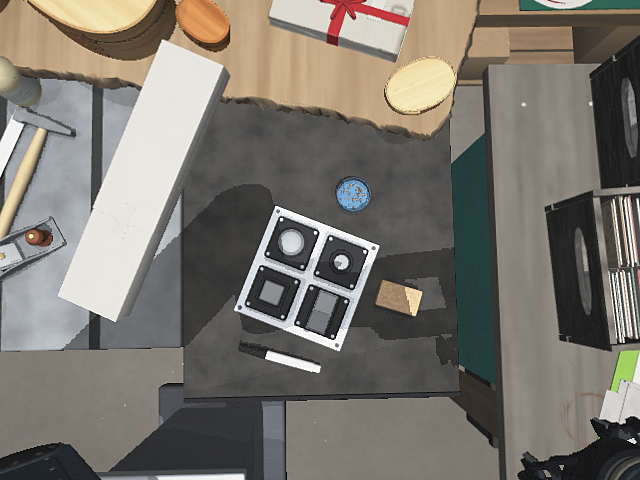

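View pics/scene1.png

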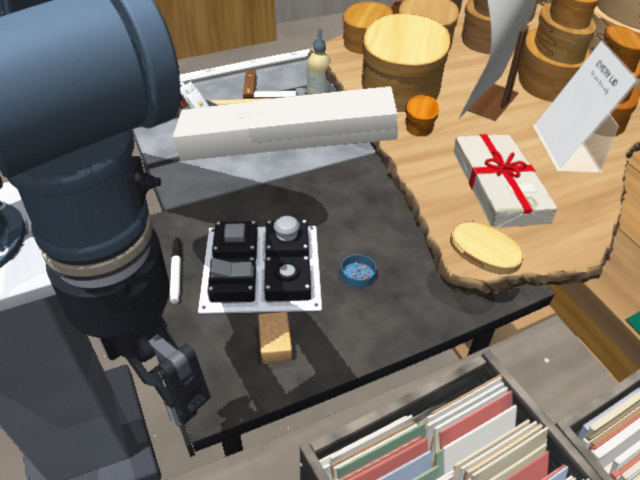

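The top view shows the plate with corners at (276,207), (379,246), (340,350) and (235,311). The stop is at (291,241), start at (341,262), key at (271,293) and rocker at (322,312). The scene view agrees; it also shows a white box-like beam to the left of the station, whose height I'll check.

```bash
cat > h.py <<'E'
from cell import *
import cv2, numpy as np
def cam(n,o=None):
    p=camera_params(n);K,d=p['intrinsics'],p['distortion']
    if n!='wrist': return K,d,p['R'],p['t']
    o=o or get_obs(); T=np.eye(4);T[:3,:3]=cv2.Rodrigues(np.array(o['tool_rot']))[0];T[:3,3]=o['ee_pos']
    M=np.linalg.inv(T@p['tool_from_camera']);return K,d,M[:3,:3],M[:3,3]
def ray(c,uv):
    K,d,R,t=c;q=cv2.undistortPoints(np.array([[uv]],float),K,d)[0,0];return -R.T@t,R.T@np.r_[q,1]
def atz(c,uv,z):
    o,r=ray(c,uv);return o+r*(z-o[2])/r[2]
def proj(c,X):
    K,d,R,t=c;return cv2.projectPoints(np.atleast_2d(np.array(X,float)),cv2.Rodrigues(R)[0],t,K,d)[0][:,0]
E
python3 - <<'E'
from h import *
c=cam('top');s=cam('scene')
P=np.array([atz(c,u,.006) for u in[(276,207),(379,246),(340,350),(235,311)]])
print(P.round(4),P.mean(0),[np.linalg.norm(P[i]-P[i-1]) for i in range(4)])
v=(P[0]+P[1]-P[2]-P[3]);yaw=np.arctan2(v[1],v[0]);print('yaw',yaw)
C=P.mean(0);a=np.array([[np.cos(yaw),-np.sin(yaw)],[np.sin(yaw),np.cos(yaw)]])
for n,u,z,l in[('stop',(291,241),.061,(42,42)),('start',(341,262),.04,(42,-42)),('key',(271,293),.046,(-42,42)),('rock',(322,312),.044,(-42,-42))]:
    m=np.r_[C[:2]+a@np.array(l)/1e3,z]; print(n,atz(c,u,z).round(4),m.round(4),proj(c,m),proj(s,m))
for u,w in[((115,320),(180,158)),((60,295),(177,137)),((229,72),(397,135)),((229,72),(393,112))]:
    o1,r1=ray(c,u);o2,r2=ray(s,w);k=np.linalg.lstsq(np.c_[r1,-r2],o2-o1,rcond=None)[0];print('box',o1+r1*k[0],o2+r2*k[1])
E
```

```text
[[ 0.5752 -0.2166  0.006 ]
 [ 0.5078 -0.3839  0.006 ]
 [ 0.3413 -0.3164  0.006 ]
 [ 0.4072 -0.1482  0.006 ]] [ 0.45787199 -0.26627799  0.006     ] [np.float64(0.18133585849428488), np.float64(0.18043922744940605), np.float64(0.1797124365973679), np.float64(0.18060533847253357)]
yaw -0.3859051710811836
stop [ 0.5145 -0.2429  0.061 ] [ 0.5126 -0.2432  0.061 ] [[291.1892091  242.20754405]] [[284.58491253 222.24478148]]
start [ 0.4815 -0.3198  0.04  ] [ 0.481 -0.321  0.04 ] [[341.75387039 262.33060345]] [[285.56471004 270.30439586]]
key [ 0.4354 -0.21    0.046 ] [ 0.4348 -0.2116  0.046 ] [[272.01622536 293.40189607]] [[232.21903485 230.40052424]]
rock [ 0.4044 -0.2884  0.044 ] [ 0.4032 -0.2894  0.044 ] [[322.62438255 312.80131327]] [[229.28684824 269.83243044]]
box [0.39851424 0.03315998 0.03836653] [0.41143593 0.02974903 0.03647481]
box [0.43870792 0.12881178 0.01663811] [0.42892391 0.1311245  0.0177553 ]
box [ 0.7660331  -0.15626749  0.10535559] [ 0.76669223 -0.15657288  0.10556332]
box [ 0.74386908 -0.16513996  0.1626401 ] [ 0.74559882 -0.16594537  0.1631846 ]
```

Call:
jog_arm(
  slide=[
    [28, -15, 2],
    [28, -15, 2],
    [28, -15, 2],
    [28, -15, 2],
    [28, -15, 2],
    [28, -15, 2],
    [28, -15, 2],
    [28, -15, 2],
    [28, -15, 2],
    [28, -15, 2],
    [28, -15, 2],
    [28, -15, 2],
  ],
  roll=[0, 0, 0, 0, 0, 0, 0, 0, 0, 0, 0, 0],
  hand=-1,
)

```text
time: 1.1
ee_pos: [0.4876, -0.2698, 0.2179]
tool_rot: [-3.073, -0.648, 0.001]
contact_force: [-0.2, -0.2, -0.4]
finger_gap: -0.0
finger_force: 0.0
```

Call:
jog_arm(
  slide=[
    [0, 0, 0],
    [0, 0, 0],
    [0, 0, 0],
    [0, 0, 0],
    [0, 0, 0],
    [0, 0, 0],
    [0, 0, 0],
    [0, 0, 0],
    [0, 0, 0],
  ],
  roll=[-0.11, -0.11, -0.11, -0.11, -0.11, -0.11, -0.11, 0, 0],
)

```text
time: 1.85
ee_pos: [0.4869, -0.2712, 0.218]
tool_rot: [-2.607, -1.751, 0.0]
contact_force: [-0.0, -0.3, -0.4]
finger_gap: -0.0
finger_force: 0.0
```

```bash
cat >> h.py <<'E'
def togo(X,tipz,o=None):
    o=o or get_obs();R=cv2.Rodrigues(np.array(o['tool_rot']))[0]
    return (R.T@(np.array([X[0],X[1],tipz+.011])-o['ee_pos'])*1e3).round(1)
E
python3 - <<'E'
from h import *
o=get_obs();print(o['time'],o['ee_pos'],o['qpos'],o['finger_gap']);R=cv2.Rodrigues(np.array(o['tool_rot']))[0];print(R.round(3))
c=cam('wrist',o);im=capture('wrist');cv2.imwrite('pics/w1.png',im[:,:,::-1])
for X in[(.5135,-.243,.061),(.481,-.3205,.04),(.435,-.211,.046),(.4038,-.289,.044)]:print(proj(c,X),togo(X,X[2],o))
E
```

```text
1.85 [ 0.48694728 -0.27115018  0.21799399] [-7.08585784e-01  4.67541750e-01  1.62947161e+00  2.59356252e-05
  1.04535864e+00 -3.20796128e-01] -1.308049049107765e-05
[[ 0.378  0.926 -0.001]
 [ 0.926 -0.378  0.001]
 [ 0.    -0.001 -1.   ]]
[[340.49670481 187.90768313]] [ 36.1  14.  146. ]
[[337.63383858 269.46896688]] [-48.   13.3 167. ]
[[247.10967067 186.10906817]] [ 36.  -70.7 161.1]
[[253.80868848 270.95288082]] [-48.  -70.1 163. ]
```

View pics/w1.png

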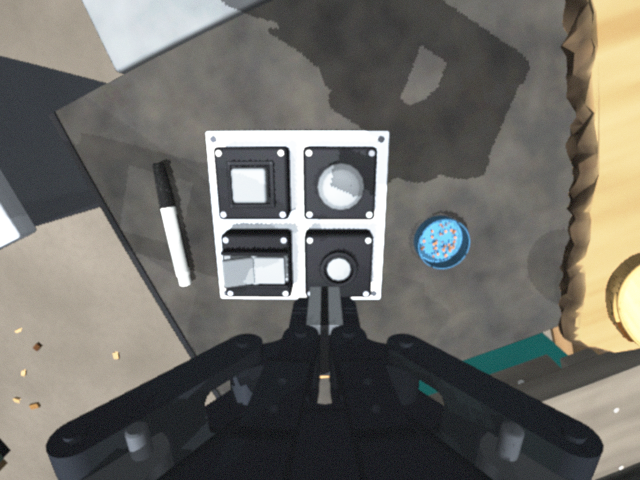

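Wrist view: stop at (340,186), start at (339,270), key at (250,185), rocker V at about (253,269). These match the predictions to within 1–3 px, so the map holds. Next I go above the stop button and press it.

Call:
jog_arm(
  slide=[
    [12, 5, 33],
    [12, 5, 33],
    [12, 4, 33],
    [0, 0, 33],
    [0, 0, 5],
    [0, 0, 0],
    [0, 0, 0],
  ],
  roll=[0, 0, 0, 0, 0, 0, 0],
)

```text
time: 2.48
ee_pos: [0.5141, -0.2438, 0.082]
tool_rot: [2.606, 1.753, 0.0]
contact_force: [0.8, 0.5, 0.8]
finger_gap: -0.001
finger_force: 0.0
```

```bash
python3 - <<'E'
from h import *
print(togo((.5135,-.243),.053),get_obs()['ee_pos'])
E
```

```text
[ 0.6 -0.9 18. ] [ 0.51407812 -0.24384825  0.0820339 ]
```

Call:
jog_arm(
  slide=[
    [0, 0, 5],
    [0, 0, 4],
    [0, 0, 3],
    [0, 0, 3],
    [0, 0, 2],
    [0, 0, 2],
    [0, 0, 0],
    [0, 0, 0],
    [0, 0, 0],
  ],
  roll=[0, 0, 0, 0, 0, 0, 0, 0, 0],
)

```text
time: 3.23
ee_pos: [0.5145, -0.2442, 0.064]
tool_rot: [2.603, 1.754, 0.001]
contact_force: [-0.2, -0.9, 9.9]
finger_gap: -0.002
finger_force: 4.9
```

Call:
jog_arm(
  slide=[
    [0, 0, 1],
    [0, 0, 1],
    [0, 0, 0],
    [0, 0, 0],
    [0, 0, 0],
  ],
  roll=[0, 0, 0, 0, 0],
)

```text
time: 3.65
ee_pos: [0.5146, -0.2442, 0.0638]
tool_rot: [2.602, 1.753, 0.001]
contact_force: [-3.1, 1.2, 22.4]
finger_gap: 0.002
finger_force: 11.1
```

Call:
jog_arm(
  slide=[
    [0, 0, -15],
    [0, 0, -17],
    [-21, -26, 0],
    [-21, -26, 0],
    [-21, -26, 0],
    [-21, -26, 0],
    [0, 0, 0],
    [0, 0, 0],
    [0, 0, 0],
  ],
  roll=[0, 0, 0, 0, 0, 0, 0, 0, 0],
)

```text
time: 4.4
ee_pos: [0.3862, -0.2826, 0.0925]
tool_rot: [2.605, 1.753, 0.001]
contact_force: [-0.6, -0.2, -0.1]
finger_gap: -0.002
finger_force: 0.0
```

```bash
python3 - <<'E'
from h import *
o=get_obs();print(togo((.3853,-.2815),.044,o),o['ee_pos'])
c=cam('wrist',o);im=capture('wrist');cv2.imwrite('pics/w2.png',im[:,:,::-1]);cv2.imwrite('pics/s2.png',cv2.resize(capture('scene')[190:330,170:360,::-1],None,fx=4,fy=4))
E
```

```text
[ 0.6 -1.3 37.5] [ 0.38621723 -0.28255727  0.09245583]
```

View pics/w2.png

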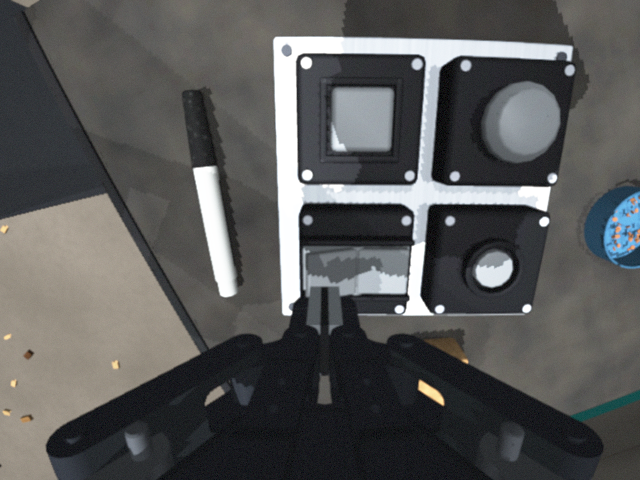

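View pics/s2.png

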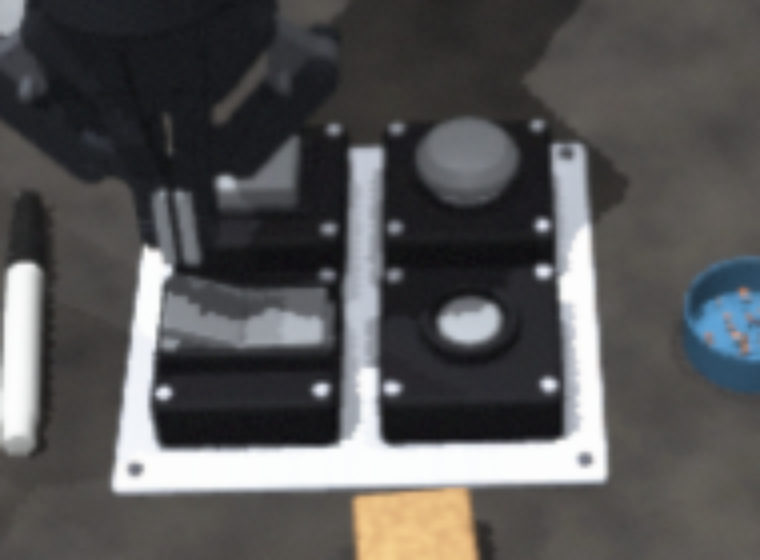

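Wrist view: the rocker spans (303–410, 248–296) with its V at column 357, and the stop head now sits lower at (525,120). The scene crop shows the tip still hovering, with the rocker's left half up. I'll check the rocker centre line from this close.

```bash
python3 - <<'E'
from h import *
c=cam('wrist')
for u in[(357,272),(357,249),(357,295)]:
    X=atz(c,u,.044);print(X,togo(X,.044))
X=atz(c,(362,119),.046);print(X,togo(X,.046))
E
```

```text
[ 0.40494922 -0.28838101  0.044     ] [ 1.  19.  37.4]
[ 0.40986829 -0.27513589  0.044     ] [15.2 18.6 37.4]
[ 0.39981261 -0.30224238  0.044     ] [-13.7  19.4  37.4]
[ 0.4366388  -0.21031016  0.046     ] [85.3 19.1 35.3]
```

Call:
jog_arm(
  slide=[
    [1, -1, 10],
    [0, 0, 10],
    [0, 0, 5],
    [0, 0, 4],
    [0, 0, 3],
    [0, 0, 3],
    [0, 0, 2],
    [0, 0, 2],
    [0, 0, 0],
    [0, 0, 0],
    [0, 0, 0],
  ],
  roll=[0, 0, 0, 0, 0, 0, 0, 0, 0, 0, 0],
)

```text
time: 5.42
ee_pos: [0.3851, -0.2802, 0.0548]
tool_rot: [2.605, 1.755, 0.001]
contact_force: [-0.8, 4.0, 15.1]
finger_gap: -0.004
finger_force: 7.8
```

Call:
jog_arm(
  slide=[
    [0, 0, 0.5],
    [0, 0, 0],
    [0, 0, 0],
    [0, 0, -15],
    [0, 0, -17],
    [21, 5, 0],
    [21, 5, 0],
    [21, 5, 0],
    [21, 5, 0],
    [0, 0, 0],
    [0, 0, 0],
    [0, 0, 0],
  ],
  roll=[0, 0, 0, 0, 0, 0, 0, 0, 0, 0, 0, 0],
)

```text
time: 6.42
ee_pos: [0.4354, -0.2109, 0.0848]
tool_rot: [2.604, 1.755, 0.0]
contact_force: [-0.6, -1.0, -0.5]
finger_gap: -0.001
finger_force: 0.0
```

```bash
python3 - <<'E'
from h import *
o=get_obs();print(togo((.4360,-.2105),.040,o),o['ee_pos'])
cv2.imwrite('pics/s3.png',cv2.resize(capture('scene')[190:330,170:360,::-1],None,fx=4,fy=4))
E
```

```text
[ 0.7  0.4 33.8] [ 0.43540307 -0.21094964  0.08483846]
```

View pics/s3.png

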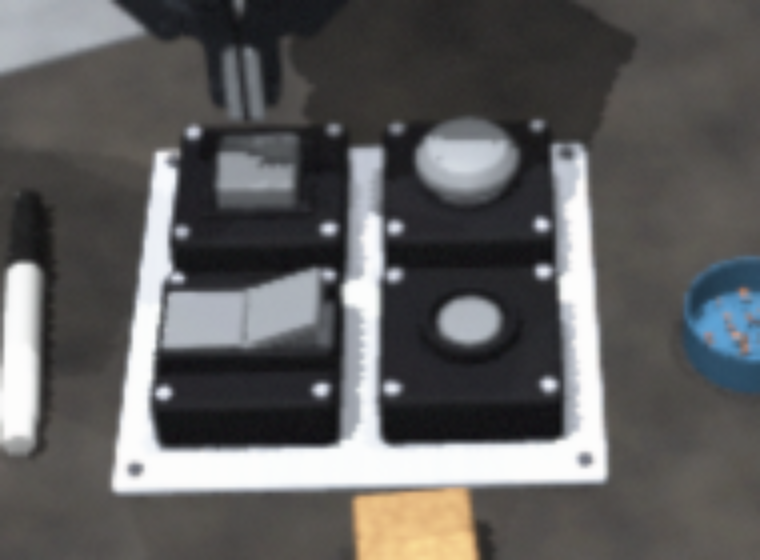

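The rocker is over: its left half (205,320) is level and its right half is up. The stop is down, the key at (257,170) is still up, and the tip hovers above the key. Next I press the key.

Call:
jog_arm(
  slide=[
    [0, 0, 12],
    [0, 0, 8],
    [0, 0, 4],
    [0, 0, 4],
    [0, 0, 3],
    [0, 0, 2],
    [0, 0, 2],
    [0, 0, 0],
    [0, 0, 0],
    [0, 0, 0],
    [0, 0, 0],
  ],
  roll=[0, 0, 0, 0, 0, 0, 0, 0, 0, 0, 0],
)

```text
time: 7.38
ee_pos: [0.4348, -0.2107, 0.0509]
tool_rot: [2.604, 1.756, -0.001]
contact_force: [-4.0, -2.1, 11.2]
finger_gap: -0.001
finger_force: 5.5
```

Call:
jog_arm(
  slide=[
    [0, 0, 0.5],
    [0, 0, 0],
    [0, 0, 0],
    [0, 0, -10],
    [0, 0, -20],
    [0, 0, -30],
    [0, 0, -30],
    [0, 0, -20],
    [0, 0, 0],
    [0, 0, 0],
  ],
  roll=[0, 0, 0, 0, 0, 0, 0, 0, 0, 0],
)

```text
time: 8.22
ee_pos: [0.436, -0.2107, 0.1605]
tool_rot: [2.603, 1.754, 0.002]
contact_force: [-0.2, 0.4, -0.2]
finger_gap: 0.003
finger_force: 0.0
```

```bash
python3 - <<'E'
from h import *
cv2.imwrite('pics/s4.png',cv2.resize(capture('scene')[190:370,150:390,::-1],None,fx=3,fy=3))
E
```

```text
(no output)
```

View pics/s4.png

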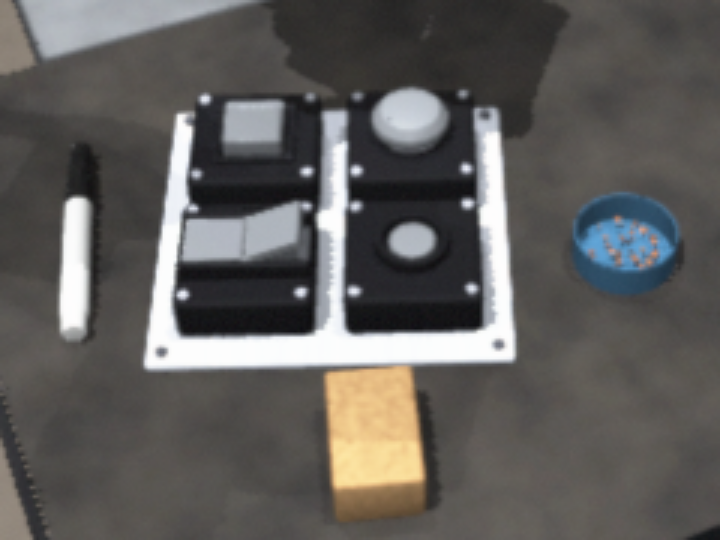

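The key at (252,128) is back up, the rocker is off, the stop is in, and the loose things have not moved. Handing in.

```bash
python3 -c "
from cell import *
print(close_job())"
```

```text
the job is handed in; nothing more can be done
None
```

I pushed the stop button in, switched the rocker off, and pressed the key, which sprang back up. The start button and loose items were not touched, and I handed the job in at about 8 s; no verdict came back.

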